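# Fetch the red oil can from the latched parts locker

## Robot

A 6-joint arm with a two-finger parallel gripper is mounted at the origin on the work surface. World frame = base frame: x ahead of the robot, y to its left, z up, the work surface at z = 0. Lengths are in m, angles in degrees, forces in N, time in s.
With the tool pointing down it reaches from about 0.4 to 0.825 m from the base axis. Payload 7 kg.
Tool frame: the origin (TCP) lies on the centre line of the jaws, within the pads' length; the fingertips stand 19 mm ahead of it and the grasp point (between the pads) is the TCP; z points along the fingers, y is the line along which they close (so a half turn about z gives the same grasp; the last joint's range is limited). The gripper opens to 88 mm and grips with 3 to 60 N. Pads are 19 mm wide; open, the fingers measure 130 mm over their backs; the gripper's body (78 mm by 193 mm) begins 47 mm behind the grasp point.
Start: joints at [81.251, 20.546, 0.682, 0, -70.136, -16.507], TCP at [0.288, 0.61, 0.246] pointing down, gripper open.
Joint ranges: [-176.03, 176.03], [-82.01, 121.73], [-58.28, 71.71], [-173.87, 95.51], [-174.79, -0.11], [-173.66, 173.66]. Speed limits (degrees/s): [136.94, 136.94, 172.46, 180, 180, 180].

## Interface

Orientations are given as [roll, pitch, yaw] about the fixed x, y, z axes, in that order (R = Rz(yaw) Ry(pitch) Rx(roll)).
In Python, from plant import ctrl gives the robot as it stands.
- The arm moves only by the tool move_arm, never from a script. Its argument "motion" is a list of rows, each a list of 3 entries, a list of its own where there are three numbers: the shift along the tool's x, y, z in mm, then the turn, a rotation vector about the tool's x, y, z in degrees, then the closure, from 0 (fully open) to 1 (shut). A call has 1 to 10 rows; each row is the pose to reach, as a shift and turn from the pose commanded when the call began, along the tool's axes at that moment; what a row does not reach only later rows make up. A row lasts 1/12 s, in which the tool goes at most 41.7 mm and 7.16 degrees, less where a joint would pass 70% of its speed; a pose out of reach is approached as far as the arm can. A call with a gripper value outside its range is refused whole. The fingers move at their own pace and stop on an object; the grip force is fixed at half the most. Time passes only in rows, so rows that repeat a pose let the fingers close. It gives the time, the measured TCP pose, the force, the opening and the grip force at its end, in the units of the state.
- ctrl.get_obs(): the state, without advancing time (a new reading comes with each control period).
- ctrl.snapshot(name): name is "scene" or "top" or "wrist"; returns a dict with "color" (400x640x3 uint8, blue, green, red), "camera_matrix" (3x3 intrinsics, pixels), "k1" (the pictures are not rectified: a ray, as slopes to the right and down, at radius r is drawn at 1 + k1 r^2 times it, then the intrinsics apply), "cam_to_world" (4x4, takes a point from camera to world coordinates). Camera axes: x right, y up, looking along -z (the intrinsics and any distortion apply to the point x, -y, -z); pixel columns grow to the right and rows downward; lengths in m; the calibration is good to about 2 mm. A picture is of the moment at which its call begins. There is no depth.
- ctrl.close_job(): hands the job in; it is judged then, once.
The state is a dict: "clock": time; "joint_pos": joint angles; "qvel": joint speeds; "tau": joint torques, N m; "tool_pos": TCP position; "orientation": TCP orientation; "force": force on the tool from outside, world axes, zero at the start; "moment": the same for the moment, N m; "opening": finger opening in m; "gripper_force": force on a finger pad.
Only numpy, scipy, OpenCV 4.12 (cv2) and the standard library are available. Lean on these libraries where they do the work, as an engineer would, in place of code of your own. Each camera call takes 0.05 s, during which the arm holds its last target. There are 200 camera calls.

## Task

Squeeze the two handle plates of the parts locker together to draw its spring bolt and swing the door wide open, about square to the locker front, without tipping over the cans in its rack. Then take the red oil can from the rack on the inside of the door and stand it upright in the empty near bay of the white tray. Leave the door open, the blue can upright in its rack and everything else where it is.

Things in the scene. Friction and masses are not known exactly. Their poses are not given: they have to be found in the camera images.
- locker: Grey steel bench-top parts locker, 160 deep (x) x 300 wide (y) x 201 high, fixed to the bench. Origin: centre of its underside; its front face lies 80 mm along its -x and looks to -x, to the robot. A blue door, 238 wide x 178 high x 14 thick, lies flush in the opening, hinged on the robot's left (+y side).
- door (a joint): Door angle in rad: 0 shut, grows as the free edge swings out towards the robot (clockwise from above), stop at 1.8. Stiff hinge (0.35 N m dry friction): it stays where it is left. Shut, the bolt holds it: it cannot open more than a few hundredths of a rad until the bolt is drawn 12 mm. Its top is at bench height 189.
- latch (a joint): Travel in m of the red latch plate with its bolt, along the door towards the hinge: 0 = bolt out (a spring keeps it so), 0.016 = fully drawn. The spring needs 7.5 N to start and 12.3 N at full travel; let go, the bolt springs out, so keep the plates squeezed while the door leaves the keeper. A grip of 25 to 35 N is ample.
- door_hinge (a point): Point on the door's vertical hinge line at bench height 165. Its axes turn with the door: x from the door's outer face to its inner face, y along the door from the free edge to the hinge, z up. The outer face lies at x = 0, the inner face at x = 14 mm.
- door_pull (a point): Grip point midway between the two upright handle plates, at (-40, -172.5, 0) mm in the door_hinge frame, same axes. Plates: 10 thick (along the door), 26 deep, 70 high, bench heights 125 to 195. The steel one on the hinge side is fixed; the red one on the free-edge side is the latch. Over both 55 mm released, 39 squeezed. Pinch from above, fingers closing along the door.
- rack_floor (a point): Middle of the floor of the white two-compartment rack inside the door, at (50, -112.5, -110) mm in the door_hinge frame, same axes, bench height 55. Each compartment is 68 deep (x) x 86 long (y), walls 65 high; one can stands in each, either colour in either. With the door shut the rack is under the locker's roof.
- red_can: Red oil can with red cap and a pale label band: upright cylinder 42 diameter, 117 high, plus cap 38 diameter, 7 high (124 in all), 0.15 to 0.31 kg. Origin: centre of its underside, z up. It rides in the rack as the door swings.
- blue_can: Blue oil can, otherwise the same. Stays in its rack compartment.
- tray: White two-bay tray fixed on the bench, 205 (x) x 110 (y) x 35 high, walls 5, floor 5 thick, with a cross wall in the middle. Origin: centre of its underside.
- tray_bay (a point): Middle of the floor of the empty near bay of the tray (the bay on the robot's side), bench height 5; the bay is 95 x 100 inside. Axes as the tray's.
- oil_pan: Bronze-coloured open oil pan, 78 x 62 x 28 high, loose in the tray's far bay. Leave it. Origin: centre of its underside.
- engine_block: Bronze-coloured model engine block, 110 x 60 x 64 high, loose on the bench on the robot's left. Leave it. Origin: centre of its underside.
- keeper (a point): Middle of the outer face of the steel keeper bridge on the locker's right stile, at bench height 125; it covers the bolt's end. It is 20 wide, 56 high and stands 27 mm off the locker's front. Axes as the locker's.
Things that resemble listed ones, but are neither listed nor needed, are in the scene too. Several things have the shape of the tray; the one meant has the colours described above.

How it is judged:
By the outcome, as a careful person would: the job done as asked, in the order asked, and still so for the second after the job is handed in, with the robot touching nothing.
It also fails if it takes over 61 s, if anything falls off the work surface, if the arm or the gripper's body presses on something with over 40 N, if the wrist force passes 120 N, or if a joint passes its speed limit or range.

## Working session

There is one attempt and no reset: what is moved stays moved. The work goes in short steps, Python scripts to look and compute and a tool call to move; the robot and the scene stay as the last step left them, time stands still between calls to the robot, and variables do not carry over. Pictures are saved under pics/ and viewed, at most 10 in all, crops included, and the job is handed in when it is done.

Besides the shell and the picture viewer there is one more tool, called after "Emit:" as name(argument=value, ...) on one line, values as JSON. move_arm: Moves the arm, as the interface text tells. Its arguments: {"type":"object","properties":{"motion":{"type":"array"}},"required":["motion"]}

```bash
mkdir -p pics; ls; cat > h.py <<'E'
import numpy as np, cv2
from plant import ctrl
def snap(n,f=None):
    s=ctrl.snapshot(n)
    if f: cv2.imwrite('pics/'+f,s['color'])
    return s
E
python3 - <<'E'
from h import *
import pickle
d={}
for n in ['scene','top','wrist']:
    s=snap(n,n+'.png'); d[n]=s; print(n,s['camera_matrix'].tolist(),s['k1'],np.round(s['cam_to_world'],3).tolist())
pickle.dump(d,open('s0.pkl','wb'))
print(ctrl.get_obs())
E
```

```text
pics
scene [[465.2243521078863, 0.0, 316.9417320248649], [0.0, 465.2243521078863, 196.54986726200852], [0.0, 0.0, 1.0]] -0.04770646817880093 [[-0.619, 0.74, -0.265, 0.223], [-0.786, -0.585, 0.202, 0.238], [-0.006, 0.333, 0.943, 1.365], [0.0, 0.0, 0.0, 1.0]]
top [[370.1655727325518, 0.0, 320.1770496065626], [0.0, 370.1655727325518, 200.91926830736563], [0.0, 0.0, 1.0]] -0.044822949872529265 [[-0.022, 0.998, -0.066, 0.482], [-1.0, -0.023, -0.012, -0.008], [-0.013, 0.066, 0.998, 1.439], [0.0, 0.0, 0.0, 1.0]]
wrist [[308.04953588996773, 0.0, 319.3922245142733], [0.0, 308.04953588996773, 201.7504227174948], [0.0, 0.0, 1.0]] -0.03623776291691895 [[-0.427, 0.867, 0.256, 0.356], [-0.904, -0.41, -0.119, 0.577], [0.002, -0.282, 0.959, 0.384], [0.0, 0.0, 0.0, 1.0]]
{'clock': 0.15, 'joint_pos': array([ 8.12518014e+01,  2.05826774e+01,  6.47138287e-01, -1.43092424e-02,
       -7.01344297e+01, -1.65075154e+01]), 'qvel': array([ 0.05606275, -0.19830697,  0.148789  ,  0.09973389,  0.06899087,
        0.11972094]), 'tau': array([-9.04416192e-04, -5.83273315e+01,  2.93291277e+01,  7.00136483e+00,
        8.77517508e-03, -1.02459537e-04]), 'tool_pos': array([0.28786811, 0.61017861, 0.24484132]), 'orientation': array([ 1.79929092e+02, -6.98382425e-03, -2.52605804e+01]), 'force': array([ 0.36312655,  0.25488035, -0.4996535 ]), 'moment': array([-0.03134063,  0.01726839, -0.01915791]), 'gripper_force': 0.0, 'opening': 0.08765327845050647}
```

View pics/scene.png

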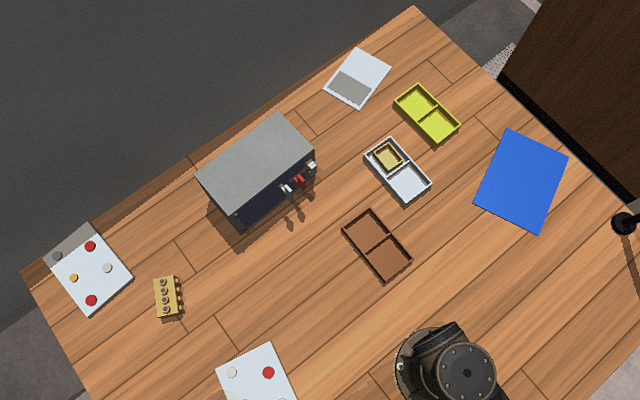

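View pics/top.png

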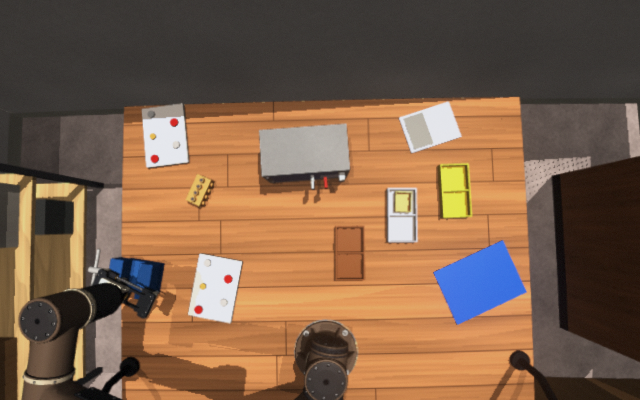

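The scene view shows the locker at (255,170) with its handle plates at (285,188) and (299,180) and its keeper at (311,165). In the top view the handles are at (313,182) and (325,182). Three trays have the right shape: white at (397,170 scene / 401,215 top) with the bronze pan inside, yellow at (427,113 / 455,191), and brown at (377,245 / 348,253). The white one fits, because it is white and holds the oil pan. I'll confirm this in an enlarged crop.

```bash
python3 - <<'E'
import pickle,cv2,numpy as np
d=pickle.load(open('s0.pkl','rb'))
def crop(n,x,y,w,h,f):
    return cv2.resize(d[n]['color'][y:y+h,x:x+w],None,fx=f,fy=f,interpolation=cv2.INTER_CUBIC)
a=crop('scene',190,105,133,134,3); b=crop('top',253,115,100,100,4)
c=crop('scene',355,130,80,49,5); 
im=np.zeros((600,800,3),np.uint8)
im[:402,:399]=a; im[:400,400:800]=b
c=crop('scene',355,130,80,80,2.45);im[404:600,:196]=c
c=crop('top',380,180,48,70,2.8);im[404:600,400:400+c.shape[1]]=c[:196]
cv2.imwrite('pics/c1.png',im)
E
```

```text
(no output)
```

View pics/c1.png

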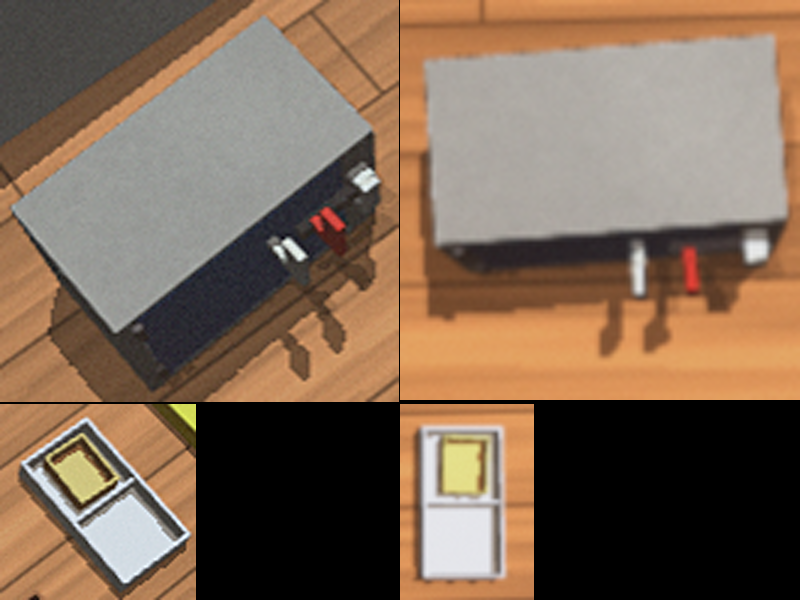

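The crop confirms the tray: white, bronze pan in the far bay, near bay empty. It also shows the steel plate, the red plate and the pale keeper. Next I'll triangulate the locker and tray corners.

```bash
cat >> h.py <<'E'
def proj(s,P):
    T=np.linalg.inv(s['cam_to_world']); p=np.atleast_2d(P)@T[:3,:3].T+T[:3,3]
    u=np.c_[p[:,0]/-p[:,2],-p[:,1]/-p[:,2]]; r2=(u**2).sum(1,keepdims=True); u=u*(1+s['k1']*r2)
    K=s['camera_matrix']; return u@K[:2,:2].T+K[:2,2]
def fr(x,y,yaw,L):
    c,n=np.cos(yaw),np.sin(yaw); L=np.atleast_2d(L).astype(float)
    return np.c_[x+c*L[:,0]-n*L[:,1], y+n*L[:,0]+c*L[:,1], L[:,2]]
E
python3 - <<'E'
from h import *
import pickle
from scipy.optimize import least_squares
d=pickle.load(open('s0.pkl','rb'))
S,T=d['scene'],d['top']
def fit(L,ps,pt,z0,x0):
    L=np.array(L,float)
    def f(v):
        Q=L.copy(); Q[:,2]=v[3]; W=fr(*v[:3],Q)
        return np.r_[(proj(S,W)-ps).ravel(),(proj(T,W)-pt).ravel()]
    r=least_squares(f,x0+[z0]); print(np.round(r.x,4),np.round(r.fun,1)); 
    r2=least_squares(lambda v:f(np.r_[v,z0]),x0); print(' fixed z',np.round(r2.x,4),np.round(r2.fun,1)); return r2.x
lt=fit([[.08,.15,0],[.08,-.15,0],[-.08,-.15,0],[-.08,.15,0]],
 np.array([[13,211],[268,15],[374,130],[117,333]])/3+[190,105],
 np.array([[25,62],[374,36],[386,220],[37,246]])/4+[253,115],.201,[.75,.1,0.])
tt=fit([[.1025,.055,0],[.1025,-.055,0],[-.1025,-.055,0],[-.1025,.055,0]],
 np.array([[20,60],[88,16],[189,131],[124,177]])/2.45+[355,130],
 np.array([[20,23],[103,23],[105,174],[21,174]])/2.8+[380,180],.035,[.5,-.3,0.])
np.save('loc.npy',np.r_[lt,tt])
hinge=[-.08,.119,.165]
# plates check: shut
for n,Lc in [('hinge',hinge),('steelouter',[-.08-.053,.119-.150,.195]),('redouter',[-.133,.119-.195,.195])]:
    W=fr(*lt,Lc); print(n,W.round(4),((proj(S,W)-[190,105])*3).round(),((proj(T,W)-[253,115])*4+[400,0]).round())
print('bay',fr(*tt,[-.05,0,.005]).round(4))
E
```

```text
[0.7392 0.0567 0.0496 0.1919] [-0.4 -0.9 -0.8  0.5  0.5  0.2  0.4  0.6  0.1 -0.1 -0.  -0.2  0.6  0.
 -0.2 -0. ]
 fixed z [0.7362 0.0573 0.05  ] [-0.8 -1.3 -0.6 -0.3  1.  -0.3  0.3  0.6 -0.6  0.1 -0.  -0.   0.7  0.5
 -0.8  0.5]
[ 0.5146 -0.3026 -0.0271  0.0287] [ 0.3 -0.1 -0.6 -0.9  0.7  0.1 -0.   1.6  0.6 -0.3 -0.4 -0.1 -0.5 -0.2
  0.5 -0.3]
 fixed z [ 0.5138 -0.3006 -0.0274] [ 0.1 -0.4 -0.6 -1.3  0.8 -0.1  0.   1.5  0.3 -0.2 -0.5 -0.1 -0.6  0.1
  0.3 -0. ]
hinge [[0.6504 0.1722 0.165 ]] [[152. 325.]] [[477. 251.]]
steelouter [[0.6049 0.0197 0.195 ]] [[315. 252.]] [[652. 295.]]
redouter [[ 0.6072 -0.0252  0.195 ]] [[354. 221.]] [[706. 292.]]
bay [[ 0.4638 -0.2992  0.005 ]]
```

```bash
cat >> h.py <<'E'
from scipy.spatial.transform import Rotation as R
def mv(p,yaw,frm=None):
    o=ctrl.get_obs(); p0,r0=(o['tool_pos'],R.from_euler('xyz',o['orientation'],degrees=True)) if frm is None else (np.array(frm[0]),R.from_euler('xyz',[180,0,frm[1]],degrees=True))
    r1=R.from_euler('xyz',[180,0,yaw],degrees=True)
    print('shift',(r0.inv().apply(np.array(p)-p0)*1000).round(1),'turn',(r0.inv()*r1).as_rotvec(degrees=True).round(2))
E
python3 - <<'E'
from h import *
mv([.53,.01,.33],3)
E
```

```text
shift [475.1 439.6 -84.6] turn [ 7.000e-02  1.000e-02 -2.826e+01]
```

Emit:
move_arm(motion=[[[38,35,-20],[0,0,-2],0],[[76,70,-40],[0,0,-5],0],[[114,105,-60],[0,0,-7],0],[[152,140,-85],[0,0,-9],0],[[190,175,-85],[0,0,-11.5],0],[[218,201,-85],[0,0,-14],0],[[246,227,-85],[0,0,-16],0],[[274,253,-85],[0,0,-18],0],[[302,279,-85],[0,0,-20],0],[[330,305,-85],[0,0,-22],0]])

```text
clock: 0.98
tool_pos: [0.4392, 0.2348, 0.3302]
orientation: [-180.0, -0.0, -3.1]
force: [1.1, 0.5, -0.0]
opening: 0.0877
gripper_force: 0.0
```

```bash
python3 - <<'E'
from h import *
mv([.53,.01,.33],3)
E
```

```text
shift [1.030e+02 2.195e+02 1.000e-01] turn [-0.04 -0.03 -6.13]
```

Emit:
move_arm(motion=[[[15,31,0],[0,0,-1],0],[[30,62,0],[0,0,-2],0],[[45,94,0],[0,0,-3],0],[[60,125,0],[0,0,-4],0],[[73,156,0],[0,0,-5],0],[[88,188,0],[0,0,-6],0],[[103,219,0],[0,0,-6],0],[[103,219,0],[0,0,-6],0]])

```text
clock: 1.65
tool_pos: [0.5305, 0.0079, 0.3293]
orientation: [179.9, 0.1, 2.5]
force: [-0.1, 0.3, 0.1]
opening: 0.0873
gripper_force: 0.0
```

```bash
python3 - <<'E'
from h import *
import pickle
s=snap('wrist'); pickle.dump(s,open('w1.pkl','wb')); o=ctrl.get_obs(); print(o['tool_pos'],o['orientation'],s['cam_to_world'].round(3).tolist())
cv2.imwrite('pics/w1.png',s['color'])
E
```

```text
[0.52984166 0.00967196 0.32915094] [1.79969993e+02 7.08711971e-02 2.49771960e+00] [[0.044, 0.958, 0.283, 0.606], [-0.999, 0.042, 0.014, 0.011], [0.001, -0.283, 0.959, 0.468], [0.0, 0.0, 0.0, 1.0]]
```

View pics/w1.png

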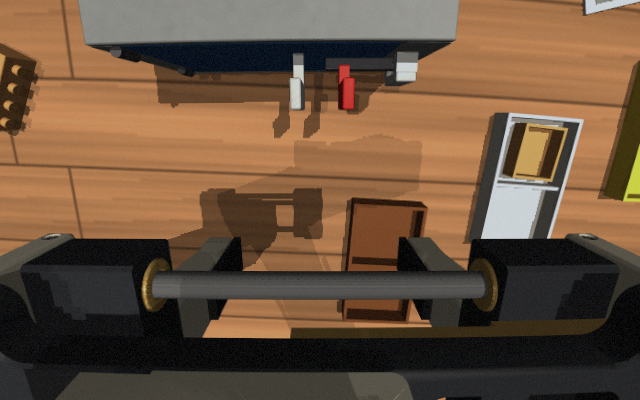

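The wrist view shows the steel plate top ending at (297,109), the red one at (347,108), the keeper at (405,66), and the locker's front top edge from (88,45) to (457,39).

```bash
cat >> h.py <<'E'
def ray(s,uv):
    K=s['camera_matrix']; u=cv2.undistortPoints(np.array([[uv]],float),K,np.array([s['k1'],0,0,0]))[0,0]
    D=s['cam_to_world'][:3,:3]@[u[0],-u[1],-1]; return s['cam_to_world'][:3,3],D
def at(s,uv,z):
    c,D=ray(s,uv); return c+D*(z-c[2])/D[2]
def tri(obs):
    A=np.zeros((3,3));b=np.zeros(3)
    for s,uv in obs:
        c,D=ray(s,uv);D=D/np.linalg.norm(D);M=np.eye(3)-np.outer(D,D);A+=M;b+=M@c
    return np.linalg.solve(A,b)
E
python3 - <<'E'
from h import *
import pickle
d=pickle.load(open('s0.pkl','rb'));S,T=d['scene'],d['top'];w=pickle.load(open('w1.pkl','rb'))
lt=np.load('loc.npy')[:3]
for n,uw,ut,us in [('steel',(297,109),(638-400,297),(300,258)),('red',(347,108),(690-400,292),None)]:
    ut=np.array(ut)/4+[253,115]; ob=[(w,uw),(T,ut)]
    print(n,'w',at(w,uw,.195).round(4),'t',at(T,ut,.195).round(4),'tri',tri(ob).round(4))
L=at(w,(88,45),.201);Rr=at(w,(457,39),.201);print(L.round(4),Rr.round(4),np.linalg.norm(L-Rr),np.degrees(np.arctan2(-(L-Rr)[0],(L-Rr)[1])))
print(fr(*lt,[[-.08,.15,.201],[-.08,-.15,.201]]).round(4))
m=(at(w,(297,94),.195)+at(w,(347,94),.195))/2; l=m-np.r_[lt[:2],0];c,s=np.cos(lt[2]),np.sin(lt[2]);print('mid',m,'local',c*l[0]+s*l[1],-s*l[0]+c*l[1])
print('tray near corners',at(w,(498,115),.035),at(w,(582,120),.035),fr(*np.load('loc.npy')[3:],[[.1025,.055,.035],[.1025,-.055,.035]]))
E
```

```text
steel w [0.6071 0.0299 0.195 ] t [0.6039 0.0318 0.195 ] tri [0.6074 0.0327 0.1587]
red w [ 0.6098 -0.0126  0.195 ] t [ 0.6071 -0.0121  0.195 ] tri [ 0.6093 -0.013   0.1815]
[0.6512 0.1998 0.201 ] [ 0.667 -0.096  0.201] 0.29625474341522157 3.0561208243555034
[[ 0.6488  0.2031  0.201 ]
 [ 0.6638 -0.0965  0.201 ]]
mid [0.62022388 0.00919229 0.195     ] local -0.11826009405437671 -0.04225644073838028
tray near corners [ 0.61337052 -0.23475869  0.035     ] [ 0.6138294  -0.35729546  0.035     ] [[ 0.61775909 -0.24841538  0.035     ]
 [ 0.61475036 -0.35837423  0.035     ]]
```

```bash
python3 - <<'E'
from h import *
mv([.6166,.0173,.24],3)
E
```

```text
shift [87.1 -3.9 89. ] turn [ 0.03  0.07 -0.5 ]
```

Emit:
move_arm(motion=[[[15,-1,15],[0,0,-0.5],0],[[30,-2,30],[0,0,-0.5],0],[[45,-3,45],[0,0,-0.5],0],[[60,-4,60],[0,0,-0.5],0],[[75,-4,75],[0,0,-0.5],0],[[87,-4,89],[0,0,-0.5],0],[[87,-4,89],[0,0,-0.5],0],[[87,-4,89],[0,0,-0.5],0]])

```text
clock: 2.37
tool_pos: [0.6157, 0.0211, 0.2395]
orientation: [180.0, 0.2, 3.3]
force: [1.1, -1.2, 0.1]
opening: 0.0876
gripper_force: 0.0
```

```bash
python3 - <<'E'
from h import *
import pickle
s=snap('wrist','w2.png'); pickle.dump(s,open('w2.pkl','wb')); mv([.6166,.0173,.172],3)
E
```

```text
shift [ 0.6  3.7 68.7] turn [0.02 0.05 0.28]
```

View pics/w2.png

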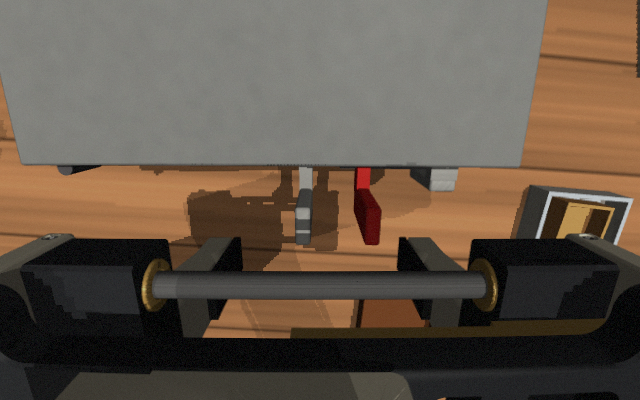

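```bash
python3 - <<'E'
from h import *
import pickle
w=[pickle.load(open(f'w{i}.pkl','rb')) for i in (1,2)]
h=np.array([.6511,.1838]);
for y,n in [(-.150,'steel'),(-.195,'red')]:
  for z in (.195,.125):
    for x in (-.053,-.027):
      P=fr(h[0],h[1],np.radians(3),[x,y,z]); print(n,z,x,P.round(4),*[proj(s,P).round(0) for s in w])
print(tri([(w[0],(297,109)),(w[1],(304,236))]),tri([(w[0],(348,108)),(w[1],(370,243))]))
print(tri([(w[0],(457,39)),(w[1],(520,166))]),tri([(w[0],(88,45)),(w[1],(23,164))]))
E
```

```text
steel 0.195 -0.053 [[0.606  0.0312 0.195 ]] [[295. 110.]] [[302. 247.]]
steel 0.195 -0.027 [[0.632  0.0326 0.195 ]] [[295.  78.]] [[302. 209.]]
steel 0.125 -0.053 [[0.606  0.0312 0.125 ]] [[300. 110.]] [[307. 213.]]
steel 0.125 -0.027 [[0.632  0.0326 0.125 ]] [[300.  85.]] [[306. 183.]]
red 0.195 -0.053 [[ 0.6084 -0.0137  0.195 ]] [[348. 110.]] [[372. 247.]]
red 0.195 -0.027 [[ 0.6343 -0.0123  0.195 ]] [[349.  77.]] [[374. 209.]]
red 0.125 -0.053 [[ 0.6084 -0.0137  0.125 ]] [[342. 110.]] [[358. 213.]]
red 0.125 -0.027 [[ 0.6343 -0.0123  0.125 ]] [[343.  84.]] [[360. 184.]]
[0.60717913 0.03096903 0.17945355] [ 0.60982406 -0.01340301  0.19149713]
[ 0.667427   -0.09688866  0.19827361] [0.65188613 0.20181481 0.19922823]
```

Emit:
move_arm(motion=[[[2,4,0],[0,0,0],0],[[2,4,14],[0,0,0],0],[[2,4,28],[0,0,0],0],[[2,4,42],[0,0,0],0],[[2,4,56],[0,0,0],0],[[2,4,68],[0,0,0],0],[[2,4,68],[0,0,0],0],[[2,4,68],[0,0,0],0]])

```text
clock: 3.08
tool_pos: [0.6183, 0.0165, 0.1737]
orientation: [180.0, -0.0, 3.3]
force: [0.6, -0.1, -0.0]
opening: 0.0877
gripper_force: 0.0
```

Positioned with no contact. Closing slowly.

Emit:
move_arm(motion=[[[0,0,0],[0,0,0],0.3],[[0,0,0],[0,0,0],0.4],[[0,0,0],[0,0,0],0.5],[[0,0,0],[0,0,0],0.6],[[0,0,0],[0,0,0],0.7],[[0,0,0],[0,0,0],0.8],[[0,0,0],[0,0,0],0.9],[[0,0,0],[0,0,0],1],[[0,0,0],[0,0,0],1],[[0,0,0],[0,0,0],1]])

```text
clock: 3.92
tool_pos: [0.6187, 0.0177, 0.1737]
orientation: [-179.9, -0.1, 3.3]
force: [-2.2, 5.8, 4.8]
opening: 0.0386
gripper_force: 30.0
```

```bash
cat > arc.py <<'E'
from h import *
import sys
def arc(h,ths):
    o=ctrl.get_obs(); print(o['tool_pos'].round(4),o['orientation'].round(2),o['force'].round(1),o['opening'])
    p0=o['tool_pos'];r0=R.from_euler('xyz',o['orientation'],degrees=True); hz=np.r_[h,p0[2]]
    for t in ths:
        p=hz+R.from_euler('z',-t,degrees=True).apply(p0-hz)
        print(t,r0.inv().apply(p-p0).dot(1000).round(1)[:2] if 0 else (r0.inv().apply(p-p0)*1000).round(1)[:2])
arc([float(sys.argv[1]),float(sys.argv[2])],[float(a) for a in sys.argv[3:]])
E
python3 arc.py .6525 .1838 1 2.5 5 8 11 14 18 22 26 30
```

```text
[0.6187 0.0177 0.1737] [-1.7992e+02 -8.0000e-02  3.2600e+00] [-2.2  5.8  4.8] 0.03857308246729735
1.0 [-2.9 -0.8]
2.5 [-7.1 -2. ]
5.0 [-14.1  -4.4]
8.0 [-22.4  -7.6]
11.0 [-30.5 -11.3]
14.0 [-38.4 -15.3]
18.0 [-48.5 -21.4]
22.0 [-58.3 -28.1]
26.0 [-67.5 -35.5]
30.0 [-76.2 -43.6]
```

Emit:
move_arm(motion=[[[-2.9,-0.8,0],[0,0,1],1],[[-7.1,-2,0],[0,0,2.5],1],[[-11.3,-3.4,0],[0,0,4],1],[[-16.9,-5.4,0],[0,0,6],1],[[-22.4,-7.6,0],[0,0,8],1],[[-22.4,-7.6,0],[0,0,8],1]])

```text
clock: 4.42
tool_pos: [0.5958, 0.0241, 0.1737]
orientation: [-179.9, -0.1, -4.9]
force: [0.8, 4.4, 2.4]
opening: 0.0383
gripper_force: 30.0
```

```bash
python3 arc.py .6525 .1838 2 5 8 11 14 17 20 24 28 30
```

```text
[0.5958 0.0241 0.1737] [-1.7992e+02 -1.2000e-01 -4.8600e+00] [0.8 4.4 2.4] 0.03832739377760415
2.0 [-5.7 -1.6]
5.0 [-14.1  -4.4]
8.0 [-22.4  -7.6]
11.0 [-30.5 -11.2]
14.0 [-38.4 -15.3]
17.0 [-46.  -19.7]
20.0 [-53.5 -24.6]
24.0 [-62.9 -31.7]
28.0 [-71.9 -39.4]
30.0 [-76.2 -43.5]
```

Forces are small and the door is leaving the keeper. Continuing.

Emit:
move_arm(motion=[[[-5.7,-1.6,0],[0,0,2],1],[[-14.1,-4.4,0],[0,0,5],1],[[-22.4,-7.6,0],[0,0,8],1],[[-30.5,-11.2,0],[0,0,11],1],[[-38.4,-15.3,0],[0,0,14],1],[[-46,-19.7,0],[0,0,17],1],[[-53.5,-24.6,0],[0,0,20],1],[[-62.9,-31.7,0],[0,0,24],1],[[-71.9,-39.4,0],[0,0,28],1],[[-71.9,-39.4,0],[0,0,28],1]])

```text
clock: 5.25
tool_pos: [0.5271, 0.0699, 0.1736]
orientation: [-179.9, -0.1, -32.9]
force: [2.5, 4.0, 1.0]
opening: 0.0388
gripper_force: 30.0
```

```bash
python3 arc.py .6525 .1838 2 5 8 11 14 17 20 24 28 30
```

```text
[0.5271 0.0699 0.1736] [-1.7985e+02 -6.0000e-02 -3.2940e+01] [2.5 4.  1. ] 0.03876739067124492
2.0 [-5.7 -1.6]
5.0 [-14.1  -4.4]
8.0 [-22.4  -7.6]
11.0 [-30.4 -11.3]
14.0 [-38.3 -15.3]
17.0 [-46.  -19.8]
20.0 [-53.4 -24.7]
24.0 [-62.9 -31.8]
28.0 [-71.8 -39.5]
30.0 [-76.1 -43.6]
```

Emit:
move_arm(motion=[[[-5.7,-1.6,0],[0,0,2],1],[[-14.1,-4.4,0],[0,0,5],1],[[-22.4,-7.6,0],[0,0,8],1],[[-30.4,-11.3,0],[0,0,11],1],[[-38.3,-15.3,0],[0,0,14],1],[[-46,-19.8,0],[0,0,17],1],[[-53.4,-24.7,0],[0,0,20],1],[[-62.9,-31.8,0],[0,0,24],1],[[-71.8,-39.5,0],[0,0,28],1],[[-71.8,-39.5,0],[0,0,28],1]])

```text
clock: 6.08
tool_pos: [0.4883, 0.142, 0.1736]
orientation: [-179.9, 0.0, -60.9]
force: [0.0, 2.0, 5.1]
opening: 0.0383
gripper_force: 30.0
```

```bash
python3 arc.py .6525 .1838 2 5 8 11 14 17 20 23 26
```

```text
[0.4883 0.142  0.1736] [-1.799e+02  1.000e-02 -6.091e+01] [0.  2.  5.1] 0.0383224298803622
2.0 [-5.7 -1.6]
5.0 [-14.1  -4.4]
8.0 [-22.4  -7.6]
11.0 [-30.5 -11.3]
14.0 [-38.3 -15.3]
17.0 [-46.  -19.8]
20.0 [-53.4 -24.7]
23.0 [-60.6 -29.9]
26.0 [-67.4 -35.5]
```

Emit:
move_arm(motion=[[[-5.7,-1.6,0],[0,0,2],1],[[-14.1,-4.4,0],[0,0,5],1],[[-22.4,-7.6,0],[0,0,8],1],[[-30.5,-11.3,0],[0,0,11],1],[[-38.3,-15.3,0],[0,0,14],1],[[-46,-19.8,0],[0,0,17],1],[[-53.4,-24.7,0],[0,0,20],1],[[-60.6,-29.9,0],[0,0,23],1],[[-67.4,-35.5,0],[0,0,26],1],[[-67.4,-35.5,0],[0,0,26],1]])

```text
clock: 6.92
tool_pos: [0.4865, 0.2181, 0.1737]
orientation: [-180.0, 0.1, -86.9]
force: [-1.9, 2.6, 7.8]
opening: 0.0386
gripper_force: 30.0
```

Emit:
move_arm(motion=[[[0,0,0],[0,0,0],0.8],[[0,0,0],[0,0,0],0.5],[[0,0,0],[0,0,0],0.2],[[0,0,0],[0,0,0],0],[[0,0,0],[0,0,0],0],[[0,0,0],[0,0,0],0],[[0,0,0],[0,0,0],0]])

```text
clock: 7.5
tool_pos: [0.4853, 0.2163, 0.1729]
orientation: [179.9, 0.0, -86.8]
force: [-0.5, 0.2, 0.2]
opening: 0.0718
gripper_force: 0.0
```

Emit:
move_arm(motion=[[[0,0,0],[0,0,0],0],[[0,0,0],[0,0,0],0],[[0,0,0],[0,0,0],0],[[0,0,-15],[0,0,0],0],[[0,0,-35],[0,0,0],0],[[0,0,-65],[0,0,0],0],[[0,0,-95],[0,0,0],0],[[0,0,-125],[0,0,0],0],[[0,0,-155],[0,0,0],0],[[0,0,-155],[0,0,0],0]])

```text
clock: 8.33
tool_pos: [0.4886, 0.2171, 0.3343]
orientation: [-179.5, 0.2, -86.7]
force: [2.4, 1.1, 1.5]
opening: 0.0873
gripper_force: 0.0
```

```bash
python3 - <<'E'
from h import *
import pickle
d={}
for n in ['wrist','scene','top']: d[n]=snap(n,n+'3.png')
pickle.dump(d,open('s3.pkl','wb'))
a=d['wrist']['color']
b=cv2.resize(d['scene']['color'][130:280,180:330],None,fx=1.3,fy=1.3); b=b[:195]
im=np.zeros((600,640,3),np.uint8); im[:400]=a; 
b=cv2.resize(d['scene']['color'][140:240,190:330],(280,200),interpolation=cv2.INTER_CUBIC); c=cv2.resize(d['top']['color'][110:240,250:430],(277,200),interpolation=cv2.INTER_CUBIC)
im[400:,:280]=b; im[400:,300:577]=c
cv2.imwrite('pics/c3.png',im); print(ctrl.get_obs()['tool_pos'])
E
```

```text
[0.48609441 0.2162309  0.32754937]
```

View pics/c3.png

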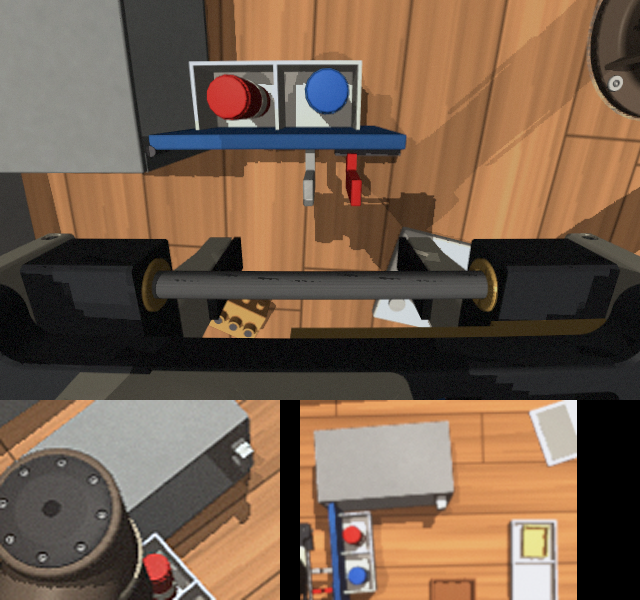

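The door is square to the locker and both cans are upright. The red cap is at wrist pixel (231,97) in the hinge-side compartment, the blue cap at (327,91). In the top view the red cap is at about (284,198).

```bash
python3 - <<'E'
from h import *
import pickle
d=pickle.load(open('s3.pkl','rb')); w,T=d['wrist'],d['top']
def cen(s,x0,y0,x1,y1,col):
    hsv=cv2.cvtColor(s['color'],cv2.COLOR_BGR2HSV)[y0:y1,x0:x1]
    m=((hsv[...,1]>170)&((hsv[...,0]<8)|(hsv[...,0]>172)) if col=='r' else (hsv[...,1]>150)&(abs(hsv[...,0].astype(int)-108)<12))&(hsv[...,2]>150)
    n,l,st,c=cv2.connectedComponentsWithStats(m.astype(np.uint8)); i=1+st[1:,4].argmax(); return c[i]+[x0,y0],st[i]
for col,bw,bt in [('r',(200,65,285,125),(272,185,295,210)),('b',(300,65,355,120),(277,212,297,232))]:
    a,sa=cen(w,*bw,col); b,sb=cen(T,*bt,col)
    print(col,a,sa,b,sb,'w',at(w,a,.179).round(4),'t',at(T,b,.179).round(4),'tri',tri([(w,a),(T,b)]).round(4))
print('rim',[at(w,p,.12).round(4) for p in [(193,64),(360,64),(276,64)]],'door top outer',[at(w,p,.189).round(4) for p in [(150,147),(405,147)]])
E
```

```text
r [226.23708207  95.97568389] [   7   10   39   43 1316] [283.15730337 197.53932584] [ 6  8 11 10 89] w [0.5791 0.1322 0.179 ] t [0.5794 0.1333 0.179 ] tri [0.579  0.1327 0.1802]
b [326.6201849   89.99460709] [   7    5   40   41 1298] [286.61176471 223.85882353] [ 5  7 10 11 85] w [0.4881 0.1223 0.179 ] t [0.4893 0.1229 0.179 ] tri [0.4887 0.1225 0.1836]
rim [array([0.6319, 0.0995, 0.12  ]), array([0.4537, 0.0904, 0.12  ]), array([0.5428, 0.0953, 0.12  ])] door top outer [array([0.6487, 0.181 , 0.189 ]), array([0.4135, 0.1679, 0.189 ])]
```

```bash
python3 - <<'E'
from h import *
mv([.579,.1328,.23],-87);mv([.579,.1328,.163],-87)
E
```

```text
shift [ 88.6 -88.1  97.5] turn [0.   0.03 0.23]
shift [ 88.6 -88.1 164.5] turn [0.   0.03 0.23]
```

Emit:
move_arm(motion=[[[20,-20,0],[0,0,0],0.27],[[40,-40,0],[0,0,0],0.27],[[60,-60,10],[0,0,0],0.27],[[80,-80,30],[0,0,0],0.27],[[88.6,-88.1,55],[0,0,0],0.27],[[88.6,-88.1,80],[0,0,0],0.27],[[88.6,-88.1,97.5],[0,0,0],0.27],[[88.6,-88.1,97.5],[0,0,0],0.27],[[88.6,-88.1,97.5],[0,0,0],0.27]])

```text
clock: 9.23
tool_pos: [0.5785, 0.1322, 0.2286]
orientation: [179.8, -0.1, -86.8]
force: [-0.3, 0.1, 0.9]
opening: 0.0642
gripper_force: 0.0
```

```bash
python3 - <<'E'
from h import *
mv([.579,.1328,.163],-87)
print(ctrl.get_obs()['opening'])
E
```

```text
shift [-0.7 -0.7 65.6] turn [ 0.2  -0.12  0.24]
0.06422642516424744
```

Emit:
move_arm(motion=[[[-0.7,-0.5,15],[0,0,0],0.27],[[-0.7,-0.5,30],[0,0,0],0.27],[[-0.7,-0.5,45],[0,0,0],0.27],[[-0.7,-0.5,57],[0,0,0],0.27],[[-0.7,-0.5,65.5],[0,0,0],0.27],[[-0.7,-0.5,65.5],[0,0,0],0.27],[[-0.7,-0.5,65.5],[0,0,0],0.27]])

```text
clock: 9.82
tool_pos: [0.58, 0.1338, 0.1656]
orientation: [-180.0, -0.0, -86.7]
force: [-0.8, 0.5, 0.5]
opening: 0.0639
gripper_force: 0.0
```

Emit:
move_arm(motion=[[[0,0,0],[0,0,0],0.4],[[0,0,0],[0,0,0],0.45],[[0,0,0],[0,0,0],0.5],[[0,0,0],[0,0,0],0.6],[[0,0,0],[0,0,0],0.8],[[0,0,0],[0,0,0],1],[[0,0,0],[0,0,0],1],[[0,0,0],[0,0,0],1]])

```text
clock: 10.48
tool_pos: [0.5801, 0.1337, 0.1653]
orientation: [-179.9, 0.0, -86.7]
force: [-0.7, -0.1, 4.3]
opening: 0.0416
gripper_force: 30.0
```

Emit:
move_arm(motion=[[[0,0,-8],[0,0,0],1],[[0,0,-23],[0,0,0],1],[[0,0,-40],[0,0,0],1],[[0,0,-60],[0,0,0],1],[[0,0,-80],[0,0,0],1],[[0,0,-100],[0,0,0],1],[[0,0,-120],[0,0,0],1],[[0,0,-140],[0,0,0],1],[[0,0,-155],[0,0,0],1],[[0,0,-155],[0,0,0],1]])

```text
clock: 11.32
tool_pos: [0.5805, 0.1337, 0.3231]
orientation: [-179.8, 0.1, -86.7]
force: [0.7, 0.0, -1.6]
opening: 0.0416
gripper_force: 30.0
```

```bash
python3 - <<'E'
from h import *
import pickle
o=ctrl.get_obs(); print(o['tool_pos'],o['orientation'],o['opening'],o['gripper_force'],o['force'])
# tray floor/rim from first wrist pic + top fit
d=pickle.load(open('s0.pkl','rb'));w=pickle.load(open('w1.pkl','rb'))
print('crosswall',at(w,(497,187),.035),at(w,(560,187),.035), fr(*np.load('loc.npy')[3:],[[0,.05,.035],[0,-.05,.035]]))
mv([.464,-.300,.32],-90)
E
```

```text
[0.58052991 0.13373566 0.32314752] [-1.79769884e+02  7.62151590e-02 -8.67489454e+01] 0.04155654315095849 29.996714293956757 [ 0.73503116  0.02996807 -1.5889011 ]
crosswall [ 0.51235007 -0.25391209  0.035     ] [ 0.5167972  -0.35001977  0.035     ] [[ 0.51516068 -0.25060992  0.035     ]
 [ 0.51242547 -0.35057251  0.035     ]]
shift [426.4 140.9   2. ] turn [-0.23  0.08  3.25]
```

Emit:
move_arm(motion=[[[20,6,0],[0,0,0],1],[[50,16,0],[0,0,0],1],[[80,26,0],[0,0,0],1],[[110,36,0],[0,0,0],1],[[140,46,0],[0,0,0],1],[[170,56,0],[0,0,0],1],[[200,66,0],[0,0,0],1],[[230,76,0],[0,0,0],1],[[260,86,0],[0,0,0],1],[[290,96,0],[0,0,0],1]])

```text
clock: 12.15
tool_pos: [0.4988, -0.1625, 0.3185]
orientation: [179.9, 0.0, -86.8]
force: [-0.0, -0.3, -2.8]
opening: 0.0416
gripper_force: 30.0
```

```bash
python3 - <<'E'
from h import *
mv([.464,-.2995,.22],-87)
E
```

```text
shift [134.9  42.3  98.5] turn [0.12 0.05 0.24]
```

Emit:
move_arm(motion=[[[25,8,0],[0,0,0],1],[[50,16,0],[0,0,0],1],[[75,24,10],[0,0,0],1],[[100,32,30],[0,0,0],1],[[120,38,50],[0,0,0],1],[[135,42,70],[0,0,0],1],[[135,42,90],[0,0,0],1],[[135,42,98],[0,0,0],1],[[135,42,98],[0,0,0],1],[[135,42,98],[0,0,0],1]])

```text
clock: 12.98
tool_pos: [0.4659, -0.2983, 0.2216]
orientation: [179.9, 0.0, -86.7]
force: [-0.6, 0.0, -1.5]
opening: 0.0411
gripper_force: 30.0
```

```bash
python3 - <<'E'
from h import *
s=snap('wrist');a=s['color']
t=snap('scene')['color'][120:230,340:460]
im=np.zeros((600,640,3),np.uint8); im[:400]=a; im[400:,:218]=cv2.resize(t,(218,200)); cv2.imwrite('pics/c4.png',im)
mv([.464,-.2995,.117],-87)
E
```

```text
shift [  0.9   3.  106. ] turn [-0.09 -0.05  0.3 ]
```

View pics/c4.png

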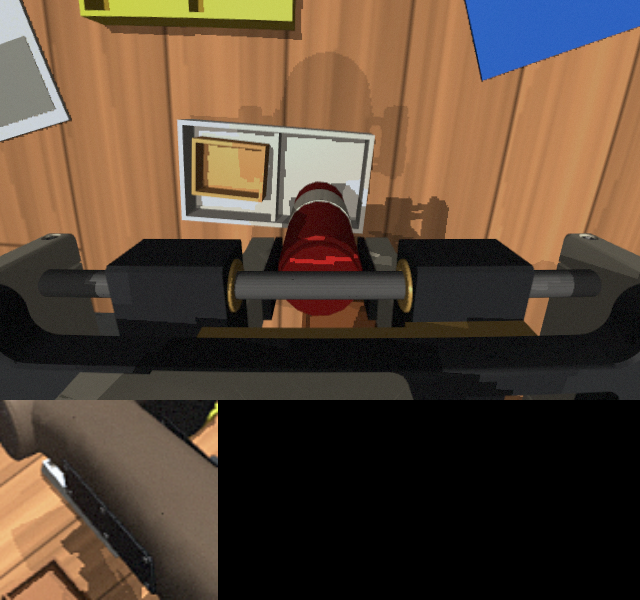

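The wrist view shows the red can held upright above the near bay: the can at column 320, the bay spanning columns 283–370. Lowering it.

Emit:
move_arm(motion=[[[1,3,15],[0,0,0],1],[[1,3,35],[0,0,0],1],[[1,3,55],[0,0,0],1],[[1,3,75],[0,0,0],1],[[1,3,90],[0,0,0],1],[[1,3,98],[0,0,0],1],[[1,3,102],[0,0,0],1],[[1,3,104],[0,0,0],1],[[1,3,104],[0,0,0],1]])

```text
clock: 13.83
tool_pos: [0.4637, -0.2998, 0.1186]
orientation: [-179.9, -0.0, -86.7]
force: [0.3, 0.6, -2.8]
opening: 0.0419
gripper_force: 30.0
```

Emit:
move_arm(motion=[[[0,0,1],[0,0,0],1],[[0,0,2],[0,0,0],1],[[0,0,3],[0,0,0],1],[[0,0,3],[0,0,0],1],[[0,0,3],[0,0,0],1]])

```text
clock: 14.25
tool_pos: [0.4635, -0.2999, 0.1154]
orientation: [-179.9, -0.0, -86.7]
force: [1.0, 0.2, 0.3]
opening: 0.0415
gripper_force: 30.0
```

Emit:
move_arm(motion=[[[0,0,0.5],[0,0,0],1],[[0,0,0.5],[0,0,0],1],[[0,0,0.5],[0,0,0],0.5],[[0,0,0.5],[0,0,0],0.4],[[0,0,0.5],[0,0,0],0.3],[[0,0,0.5],[0,0,0],0.2],[[0,0,0.5],[0,0,0],0.1],[[0,0,0.5],[0,0,0],0],[[0,0,0.5],[0,0,0],0],[[0,0,0.5],[0,0,0],0]])

```text
clock: 15.08
tool_pos: [0.463, -0.2997, 0.1142]
orientation: [180.0, 0.0, -86.8]
force: [-0.6, 0.6, -1.3]
opening: 0.0839
gripper_force: 0.0
```

Emit:
move_arm(motion=[[[0,0,-10],[0,0,0],0],[[0,0,-30],[0,0,0],0],[[0,0,-55],[0,0,0],0],[[0,0,-80],[0,0,0],0],[[0,0,-105],[0,0,0],0],[[0,0,-130],[0,0,0],0],[[0,0,-155],[0,0,0],0],[[0,0,-180],[0,0,0],0],[[0,0,-205],[0,0,0],0],[[0,0,-205],[0,0,0],0]])

```text
clock: 15.92
tool_pos: [0.4646, -0.3009, 0.3258]
orientation: [-179.6, -0.3, -86.7]
force: [1.0, -0.5, 1.0]
opening: 0.0877
gripper_force: 0.0
```

Emit:
move_arm(motion=[[[25,0,0],[0,0,0],0],[[55,0,0],[0,0,0],0],[[85,0,0],[0,0,0],0],[[115,0,0],[0,0,0],0],[[140,0,0],[0,0,0],0],[[150,0,0],[0,0,0],0],[[150,0,0],[0,0,0],0],[[150,0,0],[0,0,0],0]])

```text
clock: 16.58
tool_pos: [0.4712, -0.4495, 0.3191]
orientation: [180.0, 0.0, -86.8]
force: [-0.7, 0.3, -0.4]
opening: 0.0873
gripper_force: 0.0
```

```bash
python3 - <<'E'
from h import *
t=snap('top')['color'][110:290,250:440];s=snap('scene')['color'][100:280,180:440]
im=np.zeros((600,780,3),np.uint8); im[:360,:380]=cv2.resize(t,(380,360)); im[:270,390:]=cv2.resize(s,(390,270)); 
w=snap('wrist')['color']; im[360:,:384]=cv2.resize(w,(384,240)); cv2.imwrite('pics/c5.png',im)
E
```

```text
(no output)
```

View pics/c5.png

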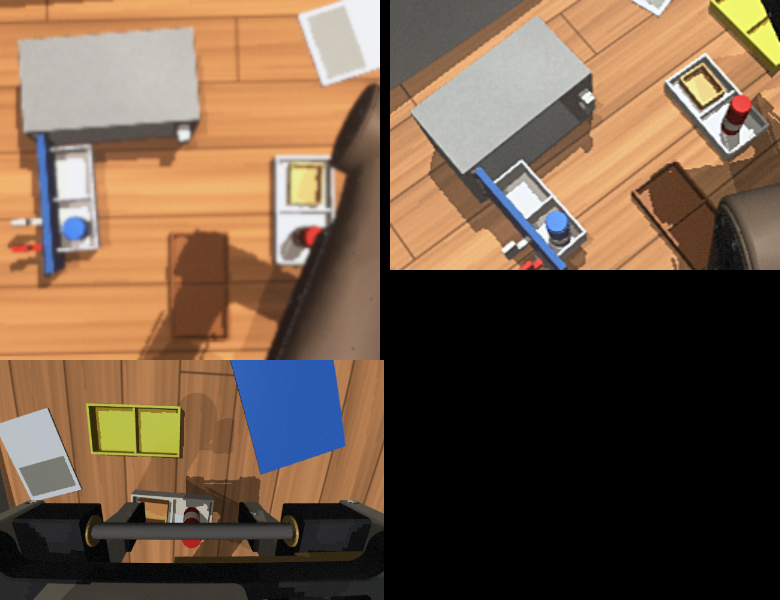

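The views show the red can upright in the tray's near bay, the blue can upright in its rack, the door open square, the oil pan in place and the arm clear.

```bash
python3 -c "
from plant import ctrl
print(ctrl.close_job())"
```

```text
the job is handed in; nothing more can be done
None
```

I've handed the job in at about 17 s: the door is open square to the locker, the red can stands upright in the tray's near bay, the blue can is still upright in its rack, and the final pictures show the oil pan still in place and the arm clear.

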